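Seat the stage insert, then hold the lamp shutter lever on its third click

TASK

Get the microscope's lamp base ready for a photograph: press the white stage insert down until it is fully home in its well, then advance the click lever from its rest by exactly three clicks, counting them by feel, so that it sits in the third gap of its index pins, and never let it go on past the fourth pin. The lever springs back if it is let go, so finish while still holding it there with the fingers; leave the dishes, steel pot, eyepiece and vial around the base where they stand.

Things in the scene. Friction and masses are not known exactly. Their poses are not given: they have to be found in the camera images.
- base: Beige lamp base of a stereo microscope, head and column off: a fixed box 200 (x) x 340 (y) x 55 mm high. Origin: centre of its underside, on the bench. In its frame the insert's centre is at x -5, y +85 mm, the lever's upright pivot axis at x +30, y -60 mm, and an empty column socket, 40 mm across and 25 mm above the top, at x +72, y +5 mm.
- insert_top (a point): Centre of the top of the stage insert, a white disc 90 mm across in a well of the base's top, inside a flat dark ring 104 mm across. It starts 5 to 8 mm too high, slides straight down against a friction of about 7 N, stays where it is pushed, and at home meets a hard stop, its top 57 mm above the bench, level with the ring.
- insert (a joint): How far the insert has been pressed down, in m: 0 when standing 8 mm proud, 0.008 when fully home.
- lever_knob (a point): Centre of the top of the lever's upright black knob, a cylinder 18 mm across and 46 mm tall on the lever's end: top 128 mm, foot 82 mm above the bench. The knob's axis is 95 mm from the pivot axis. At rest the knob is at x -37, y -127 mm in the base's frame. x points along the lever away from the pivot, z up.
- quadrant: Fixed aluminium arc under the lever with six upright steel pins, 9 mm across, 15 mm high, 0.21 rad apart on a 72 mm circle about the pivot. Origin: on the pivot axis at the base's top; z up; x through the middle of gap 3 (between pins 3 and 4, counted as the lever advances; gaps 1, 2 at -0.42, -0.21 rad). Clocked differently each time: the lever rests 0.69 to 0.88 rad before gap 3.
- dish: Bystander: a stack of two closed clear culture dishes, loose, 92 mm across, 33 mm high; origin under its centre. Stands at the base's +y end.
- pot: Bystander: a small round steel pot, loose, 44 mm across, 30 mm high; origin under its centre. Stands at the base's -y end.
- eyepiece: Bystander: a black eyepiece standing loose, 40 mm across, 52 mm high; origin under its centre. Stands beyond the base (+x).
- vial: Bystander: a small amber bottle standing loose, 36 mm across, 75 mm high; origin under its centre. Stands beyond the base (+x).
- lever: The flat steel lever, 15 mm wide, 8 mm thick. Origin: on the pivot axis, 55 mm above the bench; x along the lever to the knob, z up. it turns level about z against a spring (4 N at the knob at rest, 7 N in gap 3) from a stop. Advancing is anticlockwise from above: the knob first goes away from the robot. Let go in any gap, it flies back to its stop.
- pawl: Sprung brass ball, 9 mm across, under the lever in line with the knob; its origin is the lever's pivot point. Dropping behind a pin into the gap after it is one click. At the knob the push jumps some 3 N above the spring's as the ball meets a pin, sinks steadily to some 3 N below it as the ball falls off behind, then jumps up again in mid gap, where it meets the next pin.

How it is judged:
On the way, in this order (a step that is already met when the one before it is completed fails the run):
1. the insert is pressed fully home while the lever is still short of its first click (value of joint insert above 0.0068 m and y of lever_knob in the frame of quadrant below -0.045 m), for 0.2 s.
2. the lever sits in the third gap, held by the fingers (y of lever_knob in the frame of quadrant between -0.0075 and 0.0075 m and contact force between the fingers and lever above 0.5 N), for 0.3 s.
At the end, for the whole second after the job is handed in: The insert is home within 1.2 mm; the lever's knob is within 7.5 mm of the line through the middle of the third gap (between the third and fourth pins), held there by the fingers with more than 0.5 N; each bystander is within 30 mm of where it started (all of step 2 and value of joint insert above 0.0068 m and x of lever_knob in the frame of quadrant above 0.05 m and distance of each of dish, pot, eyepiece, vial from where it was at the start of the episode below 0.03 m); the arm keeps its last pose, push and grip.
It fails at once if the lever goes on past the fourth pin (y of lever_knob in the frame of quadrant above 0.0125 m).
It fails at once if a bystander is pushed away or tipped over (distance of any of dish, pot, eyepiece, vial from where it was at the start of the episode above 0.03 m or angle between any of pot, eyepiece, vial, dish's own z axis and vertical above 0.6 rad).
It also fails if it takes over 61 s, if anything falls off the work surface, if the arm or the gripper's body presses on something with over 40 N, if the wrist force passes 120 N, or if a joint passes its speed limit or range.

ROBOT

A 6-joint arm with a two-finger parallel gripper is mounted at the origin on the work surface. World frame = base frame: x ahead of the robot, y to its left, z up, the work surface at z = 0. Lengths are in m, angles in rad, forces in N, time in s.
With the tool pointing down it reaches from about 0.25 to 0.8 m from the base axis. Payload 8.5 kg.
Tool frame: the origin (TCP) lies on the front face of the gripper's body, between the roots of the fingers; the fingertips stand 73 mm ahead of it and the grasp point (between the pads) lies 54 mm ahead of it; z points along the fingers, y is the line along which they close (so a half turn about z gives the same grasp; the last joint's range is limited). The gripper opens to 85 mm and grips with 20 to 120 N. Pads are 22 mm wide; open, the fingers measure 114 mm over their backs; the gripper's body (76 mm by 85 mm) begins 54 mm behind the grasp point. The pads swing forward as they close: fully open they stand 13 mm farther back than shut.
Start: joints at [-1.273, 0.238, -0.013, 1.319, 0, 1.571], TCP at [0.154, -0.502, 0.304] pointing down, gripper open.
Joint ranges: [-2.66, 2.66], [-1.03, 1.9], [-1.14, 1.46], [-1.82, 2.27], [-1.45, 1.34], [-3.14, 3.14]. Speed limits (rad/s): [2.22, 2.22, 2.79, 3.14, 3.14, 3.14].

INTERFACE

Orientations are given as a unit quaternion [x, y, z, w].
In Python, from rig import manip gives the robot as it stands.
- The arm moves only by the tool drive_tool, never from a script. Its arguments are lists of equal length, an entry for each row: "angular": the turn, a rotation vector about the world's x, y, z in degrees, a list of three; "translation": the shift along the world's x, y, z in m, a list of three; "grip": the opening, from 0 (shut) to 1 (fully open). A call has 1 to 5 rows; each row shifts and turns the commanded pose from where the row before left it; what a row does not reach is not made up. A row lasts 1/10 s, in which the tool goes at most 50 mm and 8.59 degrees, less where a joint would pass 70% of its speed; a pose out of reach is approached as far as the arm can. A call is refused whole if a number of a shift passes 0.05 or a number of a turn 8.59, either way. A call with a gripper value outside its range is refused whole. The fingers move at their own pace and stop on an object; "squeeze" is the grip in N (left out, the last holds). Time passes only in rows, so rows that do not move let the fingers close. It gives the time, the measured TCP pose, the force, the opening and the grip force at its end, in the units of the state.
- manip.read_state(): the state, without advancing time (a new reading comes with each control period).
- manip.camera(name): name is "scene" or "top"; returns (picture, depth): 400x640x3 uint8, red, green, blue; 400x640 float32, m along the optical axis (not along the pixel's ray), 0 where there is no reading.
- manip.get_calibration(name): a dict with "mtx" (3x3 intrinsics, pixels), "extrinsics" (4x4, takes a point from world to camera coordinates). Camera axes: x right, y down, z forward; pixel columns grow to the right and rows downward; lengths in m; the calibration is good to about 2 mm. A picture is of the moment at which its call begins. get_calibration takes no time and is no camera call.
- manip.finish_job(): hands the job in; it is judged then, once.
The state is a dict: "time_s": time; "qpos": joint angles; "qvel": joint speeds; "joint_torque": joint torques, N m; "tcp_pos": TCP position; "eef_rot": TCP orientation; "ft_force": force on the tool from outside, world axes, zero at the start; "wrist_torque": the same for the moment, N m; "width": opening from 0.0 (shut) to 1.0 (fully open); "gripper_force": force on a finger pad.
Only numpy, scipy, OpenCV 4.12 (cv2) and the standard library are available. Lean on these libraries where they do the work, as an engineer would, in place of code of your own. Each camera call takes 0.05 s, during which the arm holds its last target. There are 200 camera calls.

## Working session

There is one attempt and no reset: what is moved stays moved. The work goes in short steps, Python scripts to look and compute and a tool call to move; the robot and the scene stay as the last step left them, time stands still between calls to the robot, and variables do not carry over. Pictures are saved under pics/ and viewed, at most 10 in all, crops included, and the job is handed in when it is done.

Besides the shell and the picture viewer there is one more tool, called after "Call:" in YAML: its name, and indented under it one key for each argument. drive_tool: Moves the arm, as the interface text tells. Its arguments: {"type":"object","properties":{"angular":{"type":"array"},"translation":{"type":"array"},"grip":{"type":"array"},"squeeze":{"type":"number"}},"required":["angular","translation","grip"]}

```bash
mkdir -p pics
python3 - <<'E'
from rig import manip
import cv2,numpy as np
for n in("scene","top"):
    p,d=manip.camera(n); np.savez(f"pics/{n}0.npz",p=p,d=d); cv2.imwrite(f"pics/{n}0.png",p[:,:,::-1])
    c=manip.get_calibration(n); print(n,np.round(c["mtx"],1).tolist(),np.round(c["extrinsics"],3).tolist())
s=manip.read_state();print(s)
E
```

```text
scene [[416.7, 0.0, 311.7], [0.0, 416.7, 193.0], [0.0, 0.0, 1.0]] [[-0.272, 0.962, 0.011, 0.137], [0.724, 0.212, -0.656, -0.411], [-0.633, -0.171, -0.755, 1.3], [0.0, 0.0, 0.0, 1.0]]
top [[373.0, 0.0, 312.2], [0.0, 373.0, 196.8], [0.0, 0.0, 1.0]] [[-0.119, -0.993, 0.005, 0.109], [-0.97, 0.115, -0.212, 0.637], [0.21, -0.03, -0.977, 0.754], [0.0, 0.0, 0.0, 1.0]]
{'time_s': 0.1, 'qpos': array([-1.27298858e+00,  2.38753250e-01, -1.41296832e-02,  1.31920328e+00,
       -2.08301211e-05,  1.57080243e+00]), 'qvel': array([ 0.0009131 , -0.00267443,  0.00144155,  0.00093336,  0.00207846,
        0.00129436]), 'joint_torque': array([ 7.37245518e-04, -5.39720500e+01,  3.46998274e+01,  1.35298262e-02,
       -3.00279464e-05, -2.49372209e-05]), 'tcp_pos': array([ 0.15396729, -0.50164358,  0.3033405 ]), 'eef_rot': array([ 9.88934533e-01,  1.48351179e-01, -1.05981417e-04, -6.36258459e-04]), 'ft_force': array([ 0.30962671, -0.97645282,  0.42827316]), 'wrist_torque': array([-0.02651587, -0.01906478,  0.01640036]), 'gripper_force': 0.0, 'width': 1.001361205125371}
```

View pics/scene0.png

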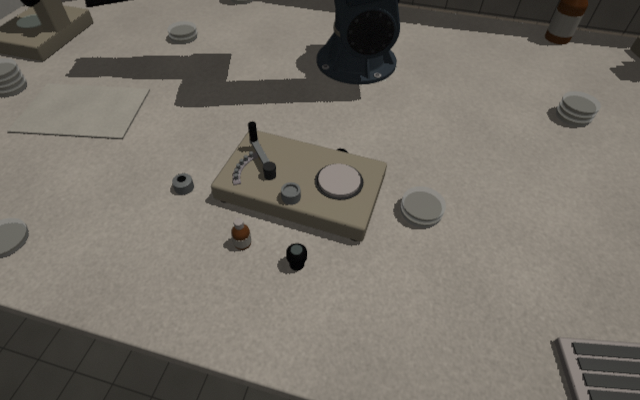

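View pics/top0.png

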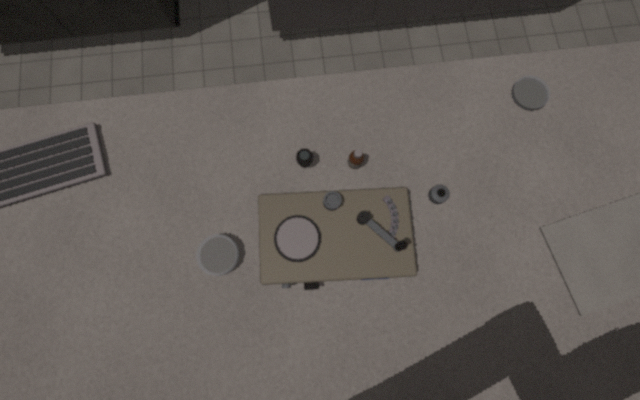

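The scene view shows the base at the centre, with the knob top at (252,125), pins near (240,168) and the insert at (339,181). In the top view the insert is at (297,238), the pivot at (364,217), the knob at (402,245), the pins around (393,212), the pot at (439,194), the dish at (220,255), the eyepiece at (305,157) and the vial at (356,158). I'll enlarge both for detail.

```bash
cat > h.py <<'E'
from rig import manip
import cv2,numpy as np
def ray(n,uv,z):
    c=manip.get_calibration(n);E=np.array(c["extrinsics"]);R,t=E[:3,:3],E[:3,3]
    d=R.T@np.linalg.solve(c["mtx"],[uv[0],uv[1],1]);o=-R.T@t
    return o+d*(z-o[2])/d[2]
def pix(n,P):
    c=manip.get_calibration(n);E=np.array(c["extrinsics"])
    q=c["mtx"]@(E[:3,:3]@P+E[:3,3]);return q[:2]/q[2]
def crop(n,p,u,v,w,h,f,name):
    cv2.imwrite(name,cv2.convertScaleAbs(cv2.resize(p[v:v+h,u:u+w,::-1],None,fx=f,fy=f,interpolation=cv2.INTER_CUBIC),alpha=1.5))
E
python3 - <<'E'
from h import *
a=np.load("pics/top0.npz");p=a["p"]
crop("top",p,350,180,75,75,8,"pics/topc.png")
crop("scene",np.load("pics/scene0.npz")["p"],205,110,90,90,6,"pics/scenec.png")
hsv=cv2.cvtColor(p,cv2.COLOR_RGB2HSV)
print(hsv[270,330],hsv[300,330],hsv[238,297],p[270,330],p[300,330],p[238,297])
# base: beige = saturated
m=((hsv[...,1]>55)&(hsv[...,2]>70)).astype(np.uint8)*255
m=cv2.morphologyEx(m,cv2.MORPH_CLOSE,np.ones((5,5)))
cs=max(cv2.findContours(m,0,2)[0],key=cv2.contourArea);r=cv2.minAreaRect(cs);print(r,cv2.contourArea(cs))
b=cv2.boxPoints(r);print(b);print([ray("top",q,.055).round(4) for q in b])
# insert
m=((hsv[...,1]<40)&(hsv[...,2]>100)).astype(np.uint8)*255; mm=np.zeros_like(m);cv2.circle(mm,(297,238),26,255,-1);m&=mm
cs=max(cv2.findContours(m,0,2)[0],key=cv2.contourArea);e=cv2.fitEllipse(cs);print(e,ray("top",e[0],.063))
for n,uv,z in(("knob",(402,245),.128),("pot",(439,194),.03),("dish",(220,255),.033),("eye",(305,157),.052),("vial",(356,157),.075)):print(n,ray("top",uv,z))
E
```

```text
[ 19  45 107] [ 14  25 114] [  8  17 119] [107 100  88] [114 108 103] [119 113 111]
((352.0, 155.5), (6.0, 9.0), 0.0) 32.0
[[349. 160.]
 [349. 151.]
 [355. 151.]
 [355. 160.]]
[array([ 0.7237, -0.062 ,  0.055 ]), array([ 0.7451, -0.0651,  0.055 ]), array([ 0.7435, -0.0788,  0.055 ]), array([ 0.722 , -0.0757,  0.055 ])]
((296.9693603515625, 237.8662872314453), (39.225521087646484, 39.633419036865234), 32.44488525390625) [0.5597204 0.0758553 0.063    ]
knob [ 0.51383682 -0.13123847  0.128     ]
pot [ 0.62522771 -0.26136898  0.03      ]
dish [0.54543697 0.25057113 0.033     ]
eye [0.74363649 0.0371709  0.052     ]
vial [ 0.72260595 -0.07565011  0.075     ]
```

View pics/topc.png

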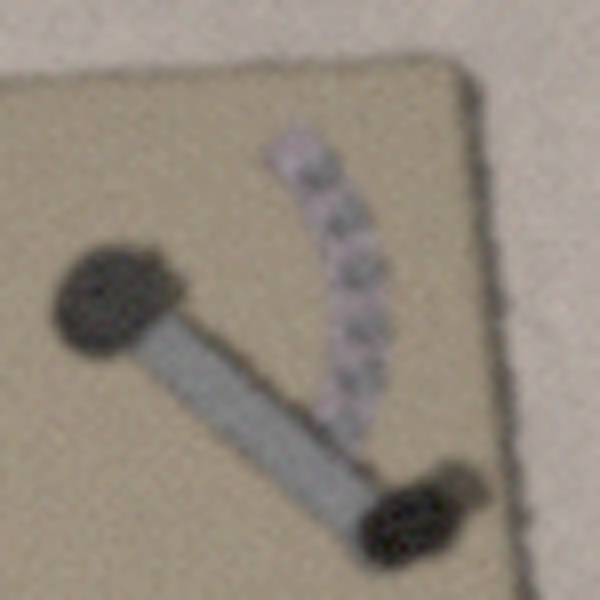

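View pics/scenec.png

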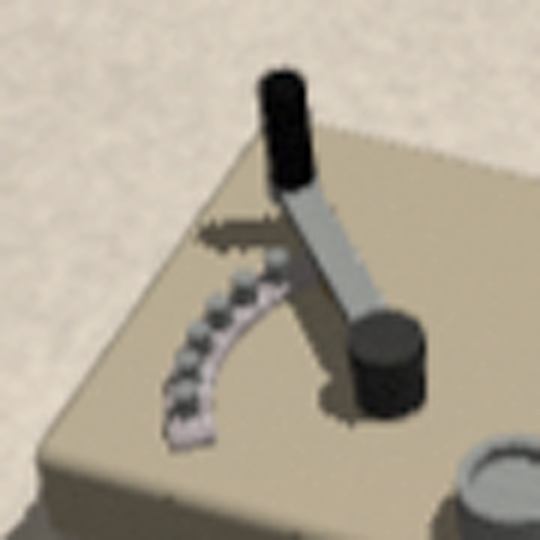

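Run:
```python
from h import *
p=np.load("pics/top0.npz")["p"];hsv=cv2.cvtColor(p,cv2.COLOR_RGB2HSV)
m=(hsv[...,1]>35).astype(np.uint8)*255;m[:180]=0;m[295:]=0;m[:,:250]=0;m[:,420:]=0
m=cv2.morphologyEx(m,cv2.MORPH_CLOSE,np.ones((9,9)));m=cv2.morphologyEx(m,cv2.MORPH_OPEN,np.ones((9,9)))
cs=max(cv2.findContours(m,0,2)[0],key=cv2.contourArea);r=cv2.minAreaRect(cs);print(r)
b=cv2.boxPoints(r);P=np.array([ray("top",q,.055) for q in b]);print(P.round(4),P.mean(0))
for i in range(4):v=P[(i+1)%4]-P[i];print(np.hypot(*v[:2]),np.degrees(np.arctan2(v[1],v[0])))
```

```text
((336.7274475097656, 238.14097595214844), (97.48423767089844, 157.71153259277344), 87.08915710449219)
[[ 0.6706  0.1574  0.055 ]
 [ 0.6471 -0.1973  0.055 ]
 [ 0.4345 -0.17    0.055 ]
 [ 0.4581  0.1654  0.055 ]] [ 0.55256806 -0.0111136   0.055     ]
0.35540806104771794 -93.78529468841175
0.21432519583861145 172.6904400860094
0.33624385438162674 85.97393314366808
0.21259136349350763 -2.170077986243126
```

In the top crop, six pins run from pin 1 at about (340,430), nearest the lever, to pin 6 at (318,175). The hub is at (115,300) and the knob top at about (428,517). In the scene crop the pins run from (278,260) to (184,402), the hub top is at (388,338) and the knob top at (282,80).

```bash
cat >> h.py <<'E'
from scipy.optimize import least_squares
def tri(a,b):
    r=least_squares(lambda P:np.r_[pix("top",P)-a,pix("scene",P)-b],[.55,0,.06]);return r.x,np.abs(r.fun).max()
E
python3 - <<'E'
from h import *
T=lambda c:np.array([350,180])+(np.array(c)+.5)/8-.5
S=lambda c:np.array([205,110])+(np.array(c)+.5)/6-.5
for n,a,b in(("hub",(115,300),(388,338)),("knob",(428,517),(282,80))):print(n,*tri(T(a),S(b)))
tp=[(340,430),(353,375),(362,327),(360,268),(347,218),(318,175)];sp=[(278,257),(243,280),(218,303),(199,330),(187,358),(184,397)]
Q=np.array([tri(T(a),S(b))[0] for a,b in zip(tp,sp)]);print(Q.round(4))
z=.079
hub=tri(T((115,300)),S((388,338)))[0]
# scene insert
p=np.load("pics/scene0.npz")["p"];hsv=cv2.cvtColor(p,cv2.COLOR_RGB2HSV)
m=((hsv[...,1]<35)&(hsv[...,2]>120)).astype(np.uint8)*255; mm=np.zeros_like(m);cv2.circle(mm,(339,181),23,255,-1);m&=mm
e=cv2.fitEllipse(max(cv2.findContours(m,0,2)[0],key=cv2.contourArea));print(e)
ins=tri(np.array([296.97,237.87]),np.array(e[0]));print("ins",ins)
i=ins[0]
v=hub-i;th=np.arctan2(v[1],v[0])-np.arctan2(-145,35);print("yaw",np.degrees(th),np.hypot(*v[:2]))
for Z in(.072,.076,.08):
    W=np.array([ray("top",T(a),Z) for a in tp])[:,:2]
    W2=np.array([ray("scene",S(a),Z) for a in sp])[:,:2]
    f=lambda q,W:(W-q[:2]-.072*np.c_[np.cos(q[2]+.21*(np.arange(6)-2.5)),np.sin(q[2]+.21*(np.arange(6)-2.5))]).ravel()
    for w in(W,W2,(W+W2)/2):
        r=least_squares(f,[*hub[:2],-1.5],args=(w,));print(Z,r.x,np.abs(r.fun).max(), "gap3 ang with hub fixed",np.mean(np.unwrap(np.arctan2(w[:,1]-hub[1],w[:,0]-hub[0]))))
E
```

```text
hub [ 0.584675   -0.07150751  0.08329626] 0.11202496803940676
knob [ 0.51506939 -0.13315785  0.12972043] 0.006479902872854382
[[ 0.5445 -0.1292  0.0702]
 [ 0.5591 -0.1362  0.0697]
 [ 0.5719 -0.141   0.0687]
 [ 0.5877 -0.1424  0.0698]
 [ 0.6018 -0.1412  0.0697]
 [ 0.6156 -0.1368  0.0647]]
((339.1128845214844, 178.5510711669922), (29.464345932006836, 40.62751770019531), 95.3887710571289)
ins (array([0.55974496, 0.07566692, 0.06298707]), np.float64(0.08627260323873998))
yaw -3.956302659021277 0.14927095936598997
0.072 [ 0.58551317 -0.06896713 -1.66195085] 0.0017624503591651963 gap3 ang with hub fixed -1.6538118683482217
0.072 [ 0.58857222 -0.06994357 -1.65450452] 0.002473997569249292 gap3 ang with hub fixed -1.6049792927689772
0.072 [ 0.58703592 -0.06945429 -1.65812623] 0.0009985562914821174 gap3 ang with hub fixed -1.6290761711232415
0.076 [ 0.58497655 -0.06799819 -1.66195075] 0.0019357415815983992 gap3 ang with hub fixed -1.6622188635254984
0.076 [ 0.5921784  -0.06797272 -1.65450323] 0.002230376236408583 gap3 ang with hub fixed -1.5572023283271728
0.076 [ 0.5885709  -0.06798441 -1.6581285 ] 0.0011189116434660376 gap3 ang with hub fixed -1.6094252080823486
0.08 [ 0.58443993 -0.06702924 -1.66195059] 0.002109032705130534 gap3 ang with hub fixed -1.6708307930995538
0.08 [ 0.59578462 -0.06600188 -1.65450261] 0.001986753476588325 gap3 ang with hub fixed -1.5069604931527605
0.08 [ 0.59010586 -0.06651453 -1.65813055] 0.0012392672127062958 gap3 ang with hub fixed -1.5889939019592285
```

Call:
drive_tool:
  angular:
    - [0,0,6]
    - [0,0,6]
    - [0,0,6]
    - [0,0,6]
    - [0,0,0]
  translation:
    - [0.028,0.04,0]
    - [0.028,0.04,0]
    - [0.028,0.04,0]
    - [0.028,0.04,0]
    - [0.028,0.04,0]
  grip: [0,0,0,0,0]
  squeeze: 20

```text
time_s: 0.6
tcp_pos: [0.2945, -0.3001, 0.3037]
eef_rot: [0.936, 0.352, 0.0, -0.0]
ft_force: [0.2, 0.2, -0.0]
width: 0.144
gripper_force: 0.0
```

Call:
drive_tool:
  angular:
    - [0,0,0]
    - [0,0,0]
    - [0,0,0]
    - [0,0,0]
    - [0,0,0]
  translation:
    - [0.028,0.04,0]
    - [0.028,0.04,0]
    - [0.028,0.04,0]
    - [0.028,0.04,0]
    - [0.028,0.04,0]
  grip: [0,0,0,0,0]

```text
time_s: 1.1
tcp_pos: [0.4347, -0.0999, 0.3038]
eef_rot: [0.936, 0.351, -0.0, 0.0]
ft_force: [0.4, -1.7, -0.5]
width: 0.002
gripper_force: 0.0
```

Call:
drive_tool:
  angular:
    - [0,0,0]
    - [0,0,0]
    - [0,0,0]
    - [0,0,0]
    - [0,0,0]
  translation:
    - [0.028,0.04,0]
    - [0.028,0.04,0]
    - [0.028,0.04,0]
    - [0.028,0.04,0]
    - [0.0,0.0,0]
  grip: [0,0,0,0,0]

```text
time_s: 1.6
tcp_pos: [0.5485, 0.0625, 0.3026]
eef_rot: [0.936, 0.353, 0.0, -0.001]
ft_force: [0.9, 0.4, -0.2]
width: 0.0
gripper_force: 0.0
```

Call:
drive_tool:
  angular:
    - [0,0,0]
    - [0,0,0]
    - [0,0,0]
    - [0,0,0]
    - [0,0,0]
  translation:
    - [0.013,0.016,-0.04]
    - [0,0,-0.04]
    - [0,0,-0.04]
    - [0,0,-0.03]
    - [0,0,-0.005]
  grip: [0,0,0,0,0]

```text
time_s: 2.1
tcp_pos: [0.5566, 0.0736, 0.1453]
eef_rot: [0.936, 0.351, -0.003, -0.001]
ft_force: [-0.9, 0.2, 0.8]
width: 0.003
gripper_force: 0.0
```

Call:
drive_tool:
  angular:
    - [0,0,0]
    - [0,0,0]
    - [0,0,0]
  translation:
    - [0,0,-0.004]
    - [0,0,-0.003]
    - [0,0,0]
  grip: [0,0,0]

```text
time_s: 2.4
tcp_pos: [0.5597, 0.0741, 0.1431]
eef_rot: [0.937, 0.351, 0.001, 0.0]
ft_force: [-0.0, -0.1, 0.1]
width: 0.001
gripper_force: 0.0
```

Call:
drive_tool:
  angular:
    - [0,0,0]
    - [0,0,0]
    - [0,0,0]
    - [0,0,0]
    - [0,0,0]
  translation:
    - [0,0,-0.002]
    - [0,0,-0.002]
    - [0,0,-0.002]
    - [0,0,-0.002]
    - [0,0,0]
  grip: [0,0,0,0,0]

```text
time_s: 2.9
tcp_pos: [0.5593, 0.0742, 0.1342]
eef_rot: [0.936, 0.351, 0.0, 0.0]
ft_force: [0.4, 0.6, 2.4]
width: 0.0
gripper_force: 1.3
```

Call:
drive_tool:
  angular:
    - [0,0,0]
    - [0,0,0]
    - [0,0,0]
    - [0,0,0]
  translation:
    - [0,0,-0.001]
    - [0,0,-0.001]
    - [0,0,-0.001]
    - [0,0,0]
  grip: [0,0,0,0]

```text
time_s: 3.3
tcp_pos: [0.5593, 0.0742, 0.1313]
eef_rot: [0.936, 0.351, 0.0, 0.0]
ft_force: [-0.7, -0.8, 5.4]
width: 0.0
gripper_force: 2.2
```

Call:
drive_tool:
  angular:
    - [0,0,0]
    - [0,0,0]
    - [0,0,0]
    - [0,0,0]
  translation:
    - [0,0,-0.001]
    - [0,0,-0.001]
    - [0,0,0]
    - [0,0,0]
  grip: [0,0,0,0]

```text
time_s: 3.7
tcp_pos: [0.5593, 0.0742, 0.1296]
eef_rot: [0.936, 0.351, 0.001, 0.0]
ft_force: [-2.1, -0.8, 6.9]
width: -0.002
gripper_force: 4.2
```

Call:
drive_tool:
  angular:
    - [0,0,0]
    - [0,0,0]
    - [0,0,0]
    - [0,0,0]
  translation:
    - [0,0,-0.001]
    - [0,0,-0.001]
    - [0,0,0]
    - [0,0,0]
  grip: [0,0,0,0]

```text
time_s: 4.1
tcp_pos: [0.5593, 0.0742, 0.1294]
eef_rot: [0.936, 0.351, 0.001, 0.0]
ft_force: [-7.6, -1.5, 26.9]
width: -0.001
gripper_force: 13.7
```

Call:
drive_tool:
  angular:
    - [0,0,0]
    - [0,0,0]
    - [0,0,0]
    - [0,0,0]
    - [0,0,0]
  translation:
    - [0,0,0.03]
    - [0,0,0.045]
    - [0,0,0.045]
    - [-0.009,-0.0415,0]
    - [-0.009,-0.0415,0]
  grip: [0,0,0,0.6,0.6]

```text
time_s: 4.6
tcp_pos: [0.5416, -0.0089, 0.2483]
eef_rot: [0.936, 0.352, 0.001, 0.001]
ft_force: [0.3, -0.8, -0.5]
width: 0.331
gripper_force: 0.0
```

Call:
drive_tool:
  angular:
    - [0,0,0]
    - [0,0,0]
    - [0,0,0]
    - [0,0,0]
    - [0,0,0]
  translation:
    - [-0.009,-0.0415,0]
    - [-0.009,-0.0415,0]
    - [-0.009,-0.0415,0]
    - [0,0,0]
    - [0,0,0]
  grip: [0.6,0.6,0.6,0.6,0.6]

```text
time_s: 5.1
tcp_pos: [0.5137, -0.1342, 0.2467]
eef_rot: [0.937, 0.35, -0.0, -0.0]
ft_force: [0.2, -0.2, 0.5]
width: 0.6
gripper_force: 0.0
```

Run:
```python
from h import *
p,d=manip.camera("scene");crop("scene",p,180,60,230,170,3,"pics/s1.png")
s=manip.read_state();print(s["tcp_pos"],s["width"],s["qpos"],s["ft_force"])
```

```text
[ 0.5139403  -0.13333531  0.24672257] 0.6025029866739057 [-2.54031308e-01  2.73846735e-01 -1.13336807e-01  1.18402708e+00
  4.31530173e-04  2.17174636e+00] [0.15673416 0.70439745 0.27057404]
```

View pics/s1.png

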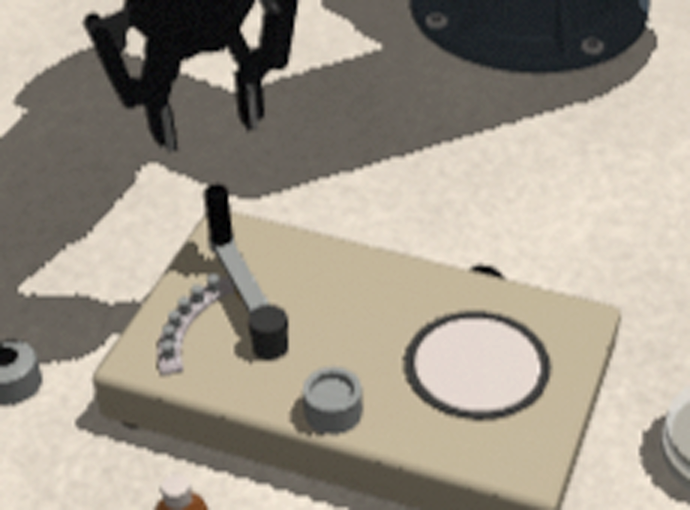

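The insert is flush in its ring at (477,363). The open fingers, with tips at (168,145) and (253,125), straddle the knob at (217,190), so I'll descend and grip.

Call:
drive_tool:
  angular:
    - [0,0,0]
    - [0,0,0]
    - [0,0,0]
    - [0,0,0]
    - [0,0,0]
  translation:
    - [0,0,-0.03]
    - [0,0,-0.03]
    - [0,0,-0.02]
    - [0,0,-0.005]
    - [0,0,0]
  grip: [0.6,0.6,0.6,0.6,0.6]

```text
time_s: 5.65
tcp_pos: [0.514, -0.1323, 0.1615]
eef_rot: [0.936, 0.351, -0.001, -0.001]
ft_force: [0.2, 0.4, 0.6]
width: 0.596
gripper_force: 0.0
```

Call:
drive_tool:
  angular:
    - [0,0,0]
    - [0,0,0]
    - [0,0,0]
    - [0,0,0]
    - [0,0,0]
  translation:
    - [0,0,0]
    - [0,0,0]
    - [0,0,0]
    - [0,0,0]
    - [0,0,0]
  grip: [0.3,0.1,0,0,0]
  squeeze: 25

```text
time_s: 6.15
tcp_pos: [0.515, -0.1337, 0.163]
eef_rot: [0.937, 0.351, 0.001, 0.001]
ft_force: [1.7, -0.5, 6.4]
width: 0.202
gripper_force: 26.0
```

Run:
```python
import numpy as np
a=-2.420+np.arange(0,33)*.025
P=.095*np.c_[np.cos(a),np.sin(a)]
for k,d in enumerate(np.diff(P,axis=0)):print(k+1,round((k+1)*.025,3),(d*1000).round(2),(P[k+1]+[.5847,-.0715]).round(4))
```

```text
1 0.025 [ 1.59 -1.76] [ 0.515 -0.136]
2 0.05 [ 1.63 -1.72] [ 0.5166 -0.1377]
3 0.075 [ 1.68 -1.68] [ 0.5183 -0.1394]
4 0.1 [ 1.72 -1.64] [ 0.52   -0.1411]
5 0.125 [ 1.76 -1.6 ] [ 0.5218 -0.1427]
6 0.15 [ 1.8  -1.55] [ 0.5236 -0.1442]
7 0.175 [ 1.84 -1.51] [ 0.5254 -0.1457]
8 0.2 [ 1.87 -1.46] [ 0.5273 -0.1472]
9 0.225 [ 1.91 -1.41] [ 0.5292 -0.1486]
10 0.25 [ 1.94 -1.36] [ 0.5311 -0.1499]
11 0.275 [ 1.98 -1.31] [ 0.5331 -0.1513]
12 0.3 [ 2.01 -1.26] [ 0.5351 -0.1525]
13 0.325 [ 2.04 -1.21] [ 0.5372 -0.1537]
14 0.35 [ 2.07 -1.16] [ 0.5392 -0.1549]
15 0.375 [ 2.1  -1.11] [ 0.5413 -0.156 ]
16 0.4 [ 2.13 -1.06] [ 0.5434 -0.1571]
17 0.425 [ 2.15 -1.  ] [ 0.5456 -0.1581]
18 0.45 [ 2.18 -0.95] [ 0.5478 -0.159 ]
19 0.475 [ 2.2 -0.9] [ 0.55   -0.1599]
20 0.5 [ 2.22 -0.84] [ 0.5522 -0.1608]
21 0.525 [ 2.24 -0.78] [ 0.5544 -0.1616]
22 0.55 [ 2.26 -0.73] [ 0.5567 -0.1623]
23 0.575 [ 2.28 -0.67] [ 0.559 -0.163]
24 0.6 [ 2.29 -0.61] [ 0.5613 -0.1636]
25 0.625 [ 2.31 -0.56] [ 0.5636 -0.1641]
26 0.65 [ 2.32 -0.5 ] [ 0.5659 -0.1646]
27 0.675 [ 2.33 -0.44] [ 0.5682 -0.1651]
28 0.7 [ 2.34 -0.38] [ 0.5706 -0.1654]
29 0.725 [ 2.35 -0.32] [ 0.5729 -0.1658]
30 0.75 [ 2.36 -0.26] [ 0.5753 -0.166 ]
31 0.775 [ 2.37 -0.21] [ 0.5777 -0.1662]
32 0.8 [ 2.37 -0.15] [ 0.58   -0.1664]
```

Call:
drive_tool:
  angular:
    - [0,0,1.4]
    - [0,0,1.4]
    - [0,0,0]
  translation:
    - [0.0016,-0.0018,0]
    - [0.0016,-0.0017,0]
    - [0,0,0]
  grip: [0,0,0]

```text
time_s: 6.45
tcp_pos: [0.5176, -0.1367, 0.1629]
eef_rot: [0.927, 0.374, 0.001, -0.0]
ft_force: [-0.9, 3.9, 10.9]
width: 0.198
gripper_force: 26.3
```

Call:
drive_tool:
  angular:
    - [0,0,1.4]
    - [0,0,1.4]
    - [0,0,0]
  translation:
    - [0.0017,-0.0017,0]
    - [0.0017,-0.0016,0]
    - [0,0,0]
  grip: [0,0,0]

```text
time_s: 6.75
tcp_pos: [0.5209, -0.1399, 0.163]
eef_rot: [0.918, 0.396, 0.001, -0.0]
ft_force: [-2.2, 2.7, 10.0]
width: 0.203
gripper_force: 26.3
```

Call:
drive_tool:
  angular:
    - [0,0,1.4]
    - [0,0,0]
  translation:
    - [0.0018,-0.0016,0]
    - [0,0,0]
  grip: [0,0]

```text
time_s: 6.95
tcp_pos: [0.5226, -0.1415, 0.163]
eef_rot: [0.913, 0.408, 0.001, -0.0]
ft_force: [-1.8, 3.6, 11.1]
width: 0.199
gripper_force: 26.3
```

Call:
drive_tool:
  angular:
    - [0,0,1.4]
    - [0,0,0]
  translation:
    - [0.0018,-0.0016,0]
    - [0,0,0]
  grip: [0,0]

```text
time_s: 7.15
tcp_pos: [0.5241, -0.1429, 0.1629]
eef_rot: [0.908, 0.419, 0.001, -0.001]
ft_force: [-2.6, 4.8, 11.2]
width: 0.208
gripper_force: 26.5
```

Call:
drive_tool:
  angular:
    - [0,0,1.4]
    - [0,0,0]
  translation:
    - [0.0018,-0.0015,0]
    - [0,0,0]
  grip: [0,0]

```text
time_s: 7.35
tcp_pos: [0.5258, -0.1443, 0.163]
eef_rot: [0.903, 0.43, 0.001, -0.001]
ft_force: [-3.4, 5.2, 11.9]
width: 0.204
gripper_force: 26.4
```

Call:
drive_tool:
  angular:
    - [0,0,1.4]
    - [0,0,0]
  translation:
    - [0.0019,-0.0015,0]
    - [0,0,0]
  grip: [0,0]

```text
time_s: 7.55
tcp_pos: [0.5278, -0.1459, 0.1629]
eef_rot: [0.898, 0.441, 0.001, -0.0]
ft_force: [-1.8, 3.9, 10.8]
width: 0.2
gripper_force: 26.4
```

Call:
drive_tool:
  angular:
    - [0,0,1.4]
    - [0,0,0]
  translation:
    - [0.0019,-0.0014,0]
    - [0,0,0]
  grip: [0,0]

```text
time_s: 7.75
tcp_pos: [0.5298, -0.1474, 0.163]
eef_rot: [0.892, 0.452, 0.001, -0.0]
ft_force: [-3.1, 4.6, 11.3]
width: 0.207
gripper_force: 26.4
```

Call:
drive_tool:
  angular:
    - [0,0,1.4]
    - [0,0,0]
  translation:
    - [0.0019,-0.0014,0]
    - [0,0,0]
  grip: [0,0]

```text
time_s: 7.95
tcp_pos: [0.5318, -0.1488, 0.163]
eef_rot: [0.887, 0.463, 0.001, -0.0]
ft_force: [-2.4, 3.5, 11.0]
width: 0.203
gripper_force: 26.3
```

Call:
drive_tool:
  angular:
    - [0,0,1.4]
    - [0,0,0]
  translation:
    - [0.002,-0.0013,0]
    - [0,0,0]
  grip: [0,0]

```text
time_s: 8.15
tcp_pos: [0.5338, -0.1502, 0.163]
eef_rot: [0.881, 0.473, 0.001, -0.0]
ft_force: [-2.7, 2.3, 10.9]
width: 0.201
gripper_force: 26.3
```

Call:
drive_tool:
  angular:
    - [0,0,1.4]
    - [0,0,0]
  translation:
    - [0.002,-0.0013,0]
    - [0,0,0]
  grip: [0,0]

```text
time_s: 8.35
tcp_pos: [0.5359, -0.1516, 0.163]
eef_rot: [0.875, 0.484, 0.001, -0.0]
ft_force: [-1.5, 2.1, 10.1]
width: 0.203
gripper_force: 26.3
```

Call:
drive_tool:
  angular:
    - [0,0,1.4]
    - [0,0,0]
  translation:
    - [0.002,-0.0012,0]
    - [0,0,0]
  grip: [0,0]

```text
time_s: 8.55
tcp_pos: [0.5381, -0.1529, 0.163]
eef_rot: [0.869, 0.495, 0.001, 0.0]
ft_force: [-0.1, 1.8, 8.6]
width: 0.204
gripper_force: 26.2
```

Call:
drive_tool:
  angular:
    - [0,0,1.4]
    - [0,0,0]
  translation:
    - [0.0021,-0.0012,0]
    - [0,0,0]
  grip: [0,0]

```text
time_s: 8.75
tcp_pos: [0.5399, -0.1539, 0.163]
eef_rot: [0.863, 0.505, 0.001, -0.0]
ft_force: [-2.1, 2.6, 10.4]
width: 0.2
gripper_force: 26.3
```

Call:
drive_tool:
  angular:
    - [0,0,1.4]
    - [0,0,0]
  translation:
    - [0.0021,-0.0011,0]
    - [0,0,0]
  grip: [0,0]

```text
time_s: 8.95
tcp_pos: [0.5411, -0.1546, 0.1629]
eef_rot: [0.857, 0.516, 0.0, -0.001]
ft_force: [-6.0, 4.8, 12.9]
width: 0.201
gripper_force: 26.7
```

Call:
drive_tool:
  angular:
    - [0,0,1.4]
    - [0,0,0]
  translation:
    - [0.0021,-0.0011,0]
    - [0,0,0]
  grip: [0,0]

```text
time_s: 9.15
tcp_pos: [0.5435, -0.1558, 0.163]
eef_rot: [0.85, 0.526, 0.0, -0.001]
ft_force: [-5.1, 3.7, 12.7]
width: 0.201
gripper_force: 26.5
```

Call:
drive_tool:
  angular:
    - [0,0,1.4]
    - [0,0,0]
  translation:
    - [0.0022,-0.001,0]
    - [0,0,0]
  grip: [0,0]

```text
time_s: 9.35
tcp_pos: [0.5458, -0.1569, 0.1629]
eef_rot: [0.844, 0.537, 0.0, -0.0]
ft_force: [-4.7, 2.3, 11.7]
width: 0.203
gripper_force: 26.5
```

Call:
drive_tool:
  angular:
    - [0,0,1.4]
    - [0,0,0]
  translation:
    - [0.0022,-0.001,0]
    - [0,0,0]
  grip: [0,0]

```text
time_s: 9.55
tcp_pos: [0.548, -0.158, 0.1629]
eef_rot: [0.837, 0.547, 0.0, -0.0]
ft_force: [-3.6, 4.0, 12.0]
width: 0.205
gripper_force: 26.4
```

Call:
drive_tool:
  angular:
    - [0,0,1.4]
    - [0,0,0]
  translation:
    - [0.0022,-0.0009,0]
    - [0,0,0]
  grip: [0,0]

```text
time_s: 9.75
tcp_pos: [0.5503, -0.1589, 0.1629]
eef_rot: [0.83, 0.557, 0.0, -0.0]
ft_force: [-3.9, 2.3, 11.5]
width: 0.199
gripper_force: 26.4
```

Call:
drive_tool:
  angular:
    - [0,0,1.4]
    - [0,0,0]
  translation:
    - [0.0022,-0.0008,0]
    - [0,0,0]
  grip: [0,0]

```text
time_s: 9.95
tcp_pos: [0.5526, -0.1598, 0.163]
eef_rot: [0.824, 0.567, 0.0, -0.0]
ft_force: [-3.4, 2.6, 11.3]
width: 0.202
gripper_force: 26.4
```

First click felt near x 0.541, matching the estimate from the pictures. The next jump should come at about x 0.559.

Call:
drive_tool:
  angular:
    - [0,0,1.4]
    - [0,0,0]
  translation:
    - [0.0022,-0.0008,0]
    - [0,0,0]
  grip: [0,0]

```text
time_s: 10.15
tcp_pos: [0.5549, -0.1606, 0.163]
eef_rot: [0.817, 0.577, 0.0, -0.0]
ft_force: [-3.3, 2.2, 10.5]
width: 0.205
gripper_force: 26.3
```

Call:
drive_tool:
  angular:
    - [0,0,1.4]
    - [0,0,0]
  translation:
    - [0.0023,-0.0007,0]
    - [0,0,0]
  grip: [0,0]

```text
time_s: 10.35
tcp_pos: [0.5574, -0.1614, 0.163]
eef_rot: [0.809, 0.587, 0.0, 0.0]
ft_force: [-1.7, 1.1, 9.2]
width: 0.202
gripper_force: 26.2
```

Call:
drive_tool:
  angular:
    - [0,0,1.4]
    - [0,0,0]
  translation:
    - [0.0023,-0.0007,0]
    - [0,0,0]
  grip: [0,0]

```text
time_s: 10.55
tcp_pos: [0.5587, -0.1619, 0.1629]
eef_rot: [0.802, 0.597, -0.0, -0.001]
ft_force: [-7.5, 3.2, 12.8]
width: 0.204
gripper_force: 26.7
```

Call:
drive_tool:
  angular:
    - [0,0,1.4]
    - [0,0,0]
  translation:
    - [0.0023,-0.0006,0]
    - [0,0,0]
  grip: [0,0]

```text
time_s: 10.75
tcp_pos: [0.5608, -0.1624, 0.1629]
eef_rot: [0.795, 0.607, -0.0, -0.001]
ft_force: [-7.5, 2.8, 13.5]
width: 0.203
gripper_force: 26.6
```

Call:
drive_tool:
  angular:
    - [0,0,1.4]
    - [0,0,0]
  translation:
    - [0.0023,-0.0006,0]
    - [0,0,0]
  grip: [0,0]

```text
time_s: 10.95
tcp_pos: [0.5633, -0.1631, 0.1629]
eef_rot: [0.787, 0.616, -0.0, -0.001]
ft_force: [-7.4, 2.4, 12.9]
width: 0.199
gripper_force: 26.6
```

Call:
drive_tool:
  angular:
    - [0,0,1.4]
    - [0,0,0]
  translation:
    - [0.0023,-0.0005,0]
    - [0,0,0]
  grip: [0,0]

```text
time_s: 11.15
tcp_pos: [0.5657, -0.1636, 0.1629]
eef_rot: [0.78, 0.626, -0.0, -0.001]
ft_force: [-6.1, 3.2, 12.4]
width: 0.203
gripper_force: 26.6
```

Call:
drive_tool:
  angular:
    - [0,0,1.4]
    - [0,0,0]
  translation:
    - [0.0023,-0.0004,0]
    - [0,0,0]
  grip: [0,0]

```text
time_s: 11.35
tcp_pos: [0.5681, -0.1641, 0.1629]
eef_rot: [0.772, 0.635, -0.0, -0.0]
ft_force: [-6.0, 2.3, 12.3]
width: 0.202
gripper_force: 26.5
```

The second jump came at x 0.5587, as predicted. The third is expected at about x 0.578.

Call:
drive_tool:
  angular:
    - [0,0,1.4]
    - [0,0,0]
  translation:
    - [0.0023,-0.0004,0]
    - [0,0,0]
  grip: [0,0]

```text
time_s: 11.55
tcp_pos: [0.5705, -0.1646, 0.1629]
eef_rot: [0.764, 0.645, -0.0, -0.0]
ft_force: [-5.6, 2.3, 12.5]
width: 0.203
gripper_force: 26.5
```

Call:
drive_tool:
  angular:
    - [0,0,1.4]
    - [0,0,0]
  translation:
    - [0.0023,-0.0003,0]
    - [0,0,0]
  grip: [0,0]

```text
time_s: 11.75
tcp_pos: [0.5729, -0.1649, 0.163]
eef_rot: [0.756, 0.654, -0.0, -0.0]
ft_force: [-4.2, 2.3, 11.3]
width: 0.202
gripper_force: 26.4
```

Call:
drive_tool:
  angular:
    - [0,0,1.4]
    - [0,0,0]
  translation:
    - [0.0023,-0.0003,0]
    - [0,0,0]
  grip: [0,0]

```text
time_s: 11.95
tcp_pos: [0.5754, -0.1652, 0.163]
eef_rot: [0.748, 0.663, 0.0, -0.0]
ft_force: [-5.0, 1.5, 11.1]
width: 0.198
gripper_force: 26.3
```

Call:
drive_tool:
  angular:
    - [0,0,1.4]
    - [0,0,0]
  translation:
    - [0.0018,-0.0002,0]
    - [0,0,0]
  grip: [0,0]

```text
time_s: 12.15
tcp_pos: [0.5771, -0.1654, 0.163]
eef_rot: [0.74, 0.672, 0.0, -0.0]
ft_force: [-4.3, 1.2, 10.2]
width: 0.203
gripper_force: 26.4
```

Call:
drive_tool:
  angular:
    - [0,0,0]
    - [0,0,0]
    - [0,0,0]
    - [0,0,0]
  translation:
    - [0.0015,0,0]
    - [0,0,0]
    - [0,0,0]
    - [0,0,0]
  grip: [0,0,0,0]

```text
time_s: 12.55
tcp_pos: [0.5777, -0.1654, 0.1629]
eef_rot: [0.741, 0.672, -0.001, -0.001]
ft_force: [-7.4, 1.0, 13.1]
width: 0.204
gripper_force: 26.6
```

Call:
drive_tool:
  angular:
    - [0,0,0]
    - [0,0,0]
  translation:
    - [0.0012,0,0]
    - [0,0,0]
  grip: [0,0]

```text
time_s: 12.75
tcp_pos: [0.5782, -0.1655, 0.1629]
eef_rot: [0.741, 0.672, -0.001, -0.001]
ft_force: [-12.0, 0.2, 15.7]
width: 0.203
gripper_force: 27.0
```

Run:
```python
from h import *
p,d=manip.camera("scene");crop("scene",p,180,60,230,190,3,"pics/s2.png")
```

```text
(no output)
```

View pics/s2.png

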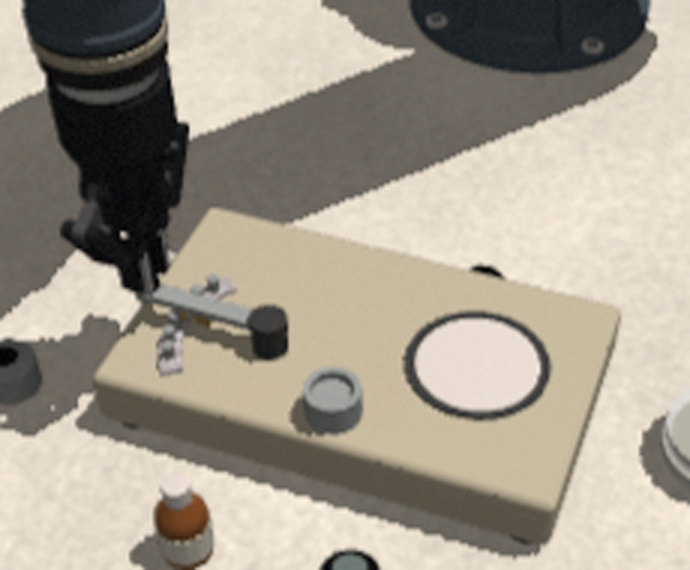

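The lever lies over the middle of the pin arc at about (190,300), still in the fingers. The insert at (477,363) is flush and the bystanders haven't moved. The third jump was felt at x 0.578, so I'll ease back slightly to mid-gap, hold, and hand in.

Call:
drive_tool:
  angular:
    - [0,0,0]
    - [0,0,0]
    - [0,0,0]
    - [0,0,0]
    - [0,0,0]
  translation:
    - [-0.0015,0,0]
    - [0,0,0]
    - [0,0,0]
    - [0,0,0]
    - [0,0,0]
  grip: [0,0,0,0,0]

```text
time_s: 13.3
tcp_pos: [0.5776, -0.1654, 0.1629]
eef_rot: [0.74, 0.672, -0.0, -0.001]
ft_force: [-7.0, 0.9, 12.4]
width: 0.203
gripper_force: 26.6
```

```bash
python3 -c "
from rig import manip
s=manip.read_state();print(s['tcp_pos'],s['ft_force'],s['gripper_force']);print(manip.finish_job())"
```

```text
[ 0.57755742 -0.16543434  0.16293075] [-7.04601148  0.8918901  12.35017268] 26.572564244270325
the job is handed in; nothing more can be done
None
```

The job is handed in at about 13 s of the 61 s allowed: the insert is pressed to its hard stop, and the lever is held by the fingers in the third gap after three felt clicks; the hand-in returned no verdict.

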